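# Seat the dishing block in the corner stop and close the keeper

## Robot

A 7-joint arm with a two-finger parallel gripper is mounted at the origin on the work surface. World frame = base frame: x ahead of the robot, y to its left, z up, the work surface at z = 0. Lengths are in m, angles in rad, forces in N, time in s.
With the tool pointing down it reaches from about 0.4 to 0.85 m from the base axis. Payload 4.4 kg.
Tool frame: the origin (TCP) lies at the centre of the arm's flange, where the gripper is bolted on; the fingertips stand 199 mm ahead of it and the grasp point (between the pads) lies 180 mm ahead of it; z points along the fingers, x is the direction in which the jaws open and shut, and the axes are right-handed (so a half turn about z gives the same grasp; the last joint's range is limited). The gripper opens to 94 mm and grips with 3 to 60 N. Pads are 16 mm wide; open, the fingers measure 119 mm over their backs; the gripper's body (75 mm by 177 mm) begins 78 mm behind the grasp point.
Start: joints at [-1.403, 0.628, 0.038, 1.517, -0.027, 0.996, -0.02], TCP at [0.151, 0.632, 0.405] pointing down, gripper open.
Joint ranges: [-3.06, 3.06], [-0.37, 2.12], [-1.25, 1.32], [0.18, 2.47], [-1.1, 4.24], [0.23, 1.98], [-2.94, 2.94]. Speed limits (rad/s): [2.57, 2.57, 3.14, 3.14, 3.14, 3.14, 3.14].

## Interface

Orientations are given as a unit quaternion [x, y, z, w].
In Python, from rig import bot, vision, workorder gives the robot as it stands.
- The arm moves only by the shell command python3 -m jog 'ROWS'. ROWS is JSON, a list of rows, each a list of 3 entries, a list of its own where there are three numbers: the finger opening in mm, from 0 to 94, then the shift along the tool's x, y, z in units of 60 mm (1.0 is 60 mm), then the turn, a rotation vector about the tool's x, y, z in units of 8 degrees (1.0 is 8 degrees). A call has 1 to 20 rows; each row shifts and turns the commanded pose from where the row before left it, along the tool's axes as they then stand; what a row does not reach is not made up. A row lasts 1/8 s, in which the tool goes at most 62.5 mm and 10.7 degrees, less where a joint would pass 70% of its speed; a pose out of reach is approached as far as the arm can. A call is refused whole if a number of a shift passes 1 or a number of a turn 1, either way. A call with a gripper value outside its range is refused whole. The fingers move at their own pace and stop on an object; the grip force is fixed at half the most. Time passes only in rows, so rows that do not move let the fingers close. It gives the time, the measured TCP pose, the force and the opening at its end, in the units of the state.
- bot.get_obs(): the state, without advancing time (a new reading comes with each control period).
- vision.snapshot(name): name is "scene" or "top" or "wrist"; returns the picture (384x512x3 uint8, red, green, blue); there is no depth.
- vision.calibration(name): a dict with "K" (3x3 intrinsics, pixels), "R" (3x3) and "t" (3): a world point X has camera coordinates R X + t; the wrist camera has in their place "mount" (4x4, takes a point from camera to tool coordinates, whose origin is the TCP and whose axes are the tool frame's). Camera axes: x right, y down, z forward; pixel columns grow to the right and rows downward; lengths in m; the calibration is good to about 2 mm. A picture is of the moment at which its call begins: read the wrist's pose just before it. calibration takes no time and is no camera call.
- workorder.sign_off(): hands the job in, once; it reports no verdict.
The state is a dict: "clock": time; "q": joint angles; "qd": joint speeds; "tau": joint torques, N m; "ee_pos": TCP position; "eef_rot": TCP orientation; "ft_force": force on the tool from outside, world axes, zero at the start; "torque": the same for the moment, N m; "finger_gap": finger opening in m.
Only numpy, scipy, OpenCV 4.12 (cv2) and the standard library are available. Lean on these libraries where they do the work, as an engineer would, in place of code of your own. Each camera call takes 0.05 s, during which the arm holds its last target.

## Task

Push the wooden dishing block (the one with the round hollow) along the bench until it lies flat against the long fence of the corner stop. Then push the sliding keeper along that fence until the block is seated in the corner, flush with both fences, and the keeper is snug against its side. The block must only slide on the bench, never be lifted or tipped, and the other things on the bench are to be left where they are.

Things in the scene. Friction and masses are not known exactly. Their poses are not given: they have to be found in the camera images.
- block: beech dishing block with a round hollow (60 mm wide, 16 deep) on top; 84 mm along its x, 100 along its y, 42 high, 0.15 to 0.35 kg. Origin: centre of its underside. Starts on the robot's side of the long fence, between short fence and keeper, turned up to 18 degrees; is to end with its x along the stop's x. Seated, its origin is at x -42, y -50 mm in the stop's frame
- stop: steel corner stop fixed to the bench, turned up to 15 degrees. Origin: inner corner of the two fences, at bench level; x points away from the robot, y to its left. Long fence: inner face x = 0, from y = 0 to -328 mm. Short fence: inner face y = 0, from x = 0 to -92 mm. Fences are 28 mm high, 22 thick
- keeper (a joint): aluminium block riding on the long fence: 30 mm along it, standing 47 mm out from its inner face, top 45 mm above the bench. Value: travel (m) along the stop's +y, 0 to 0.15; its face to the block is at y = -0.23 + value, touching a seated block at 0.13. Starts at 0 to 0.035; about 2 N of friction, 3 to 8 N when it also pushes the block; stays where left
- keeper_back (a point): centre of the keeper's back face, the one to push on (it faces the stop's -y): 24.5 mm out from the long fence's inner face, 23.5 mm above the bench; the face is 46 mm wide, 43 high. Axes as the stop's
- offcut: plain beech off-cut, 50 x 45 x 40 mm, no hollow; bystander standing left of the block. Origin: centre of its underside
- stake: small round steel stake with a domed head, 48 mm across, 43 mm high; bystander standing right of the block. Origin: centre of its underside
- dolly: steel body dolly, a rounded slab 75 x 50 x 30 mm; bystander. Origin: centre of its underside
- hammer: hammer 280 mm long lying on the bench; bystander. Origin: under the hammer; x along the handle towards the head
- mallet: wooden mallet about 260 mm long, head 85 mm long and 60 mm across, lying on the bench; bystander. Origin: on the bench under the handle; x towards the head
- tin: closed flat tin, 74 mm across, 50 mm high, upright; bystander. Origin: centre of its underside
- tape: roll of paper tape lying flat, 100 mm across, 25 mm high; bystander. Origin: centre of its underside
Not all that is in view belongs to the job. Leave any black or blue look-alike of the block alone.

How it is judged:
On the way, in this order (a step that is already met when the one before it is completed fails the run):
1. the block lies flat against the long fence, within 4 mm (x of block in the frame of stop between -0.046 and -0.037 m and angle between the x axis of block and the x axis of stop, either way round below 0.06 rad), for 0.2 s.
2. the block is in the corner with the keeper closed against it (all of step 1 and y of block in the frame of stop between -0.054 and -0.045 m and value of joint keeper above 0.125 m), for 0.2 s.
At the end, for the whole second after the job is handed in: The block is upright and at rest, within 4 mm of both fences and within 0.06 rad of square to them, and the keeper's travel is over 125 mm (within 5 mm of a seated block) (all of step 2 and angle between block's own z axis and vertical below 0.05 rad and linear speed of block below 0.01 m/s); the robot touches nothing.
It fails at once if the block is lifted (over 10 mm) or tipped (over 0.2 rad) (height (world z) of block above 0.01 m or angle between block's own z axis and vertical above 0.2 rad).
It fails at once if another thing on the bench is moved by more than 20 mm (distance of any of offcut, stake, dolly, hammer, mallet, tin, tape from where it was at the start of the episode above 0.02 m).
It also fails if it takes over 50 s, if anything falls off the work surface, if the arm or the gripper's body presses on something with over 40 N, if the wrist force passes 120 N, or if a joint passes its speed limit or range.

## Working session

There is one attempt and no reset: what is moved stays moved. The work goes in short steps, Python scripts to look and compute and a shell command to move; the robot and the scene stay as the last step left them, time stands still between calls to the robot, and variables do not carry over. Pictures are saved under pics/ and viewed, and the job is handed in when it is done.

```bash
mkdir -p pics; ls; python3 - <<'E'
from rig import bot, vision
import cv2
for n in ("scene","top"):
    im=vision.snapshot(n); cv2.imwrite(f"pics/{n}0.png",cv2.resize(im[:,:,::-1],(800,600),interpolation=cv2.INTER_CUBIC))
    c=vision.calibration(n); print(n,c)
    import numpy as np; np.save(f"{n}0.npy",im)
o=bot.get_obs();print(o)
print(vision.calibration("wrist"))
E
```

```text
pics
scene {'K': array([[456.85955812,   0.        , 258.13685066],
       [  0.        , 456.85955812, 196.93603679],
       [  0.        ,   0.        ,   1.        ]]), 'R': array([[ 0.8407249 ,  0.54144923,  0.00379044],
       [ 0.37419839, -0.57594123, -0.72681996],
       [-0.39135304,  0.61247402, -0.68681757]]), 't': array([-0.45379668, -0.13332173,  1.84799105])}
top {'K': array([[380.45550831,   0.        , 252.22904295],
       [  0.        , 380.45550831, 192.21623006],
       [  0.        ,   0.        ,   1.        ]]), 'R': array([[ 0.00899852, -0.99987159,  0.01326045],
       [-0.99690722, -0.0100056 , -0.07794799],
       [ 0.07807066, -0.01251802, -0.99686923]]), 't': array([3.80553979e-04, 5.31622900e-01, 1.09089986e+00])}
{'clock': 0.1, 'q': array([-1.4027792 ,  0.62923407,  0.03844912,  1.51819579, -0.02698642,
        0.99630203, -0.02005175]), 'qd': array([ 0.00077497,  0.00050668, -0.00105346, -0.00279738,  0.00010707,
        0.00143174,  0.00057931]), 'tau': array([ 3.66367662e-03, -5.50787222e+01,  1.14772294e+00, -1.87115425e+01,
       -5.20795165e-02,  1.92287634e-02,  6.03192325e-05]), 'ee_pos': array([0.15051505, 0.63208887, 0.40388167]), 'eef_rot': array([ 7.84772786e-01,  6.19783040e-01, -6.27499574e-04,  5.13133242e-04]), 'ft_force': array([-0.19889162, -0.08592829,  0.82883992]), 'torque': array([-0.03252046,  0.01583137, -0.00722945]), 'finger_gap': 0.0941013939903718}
{'K': array([[297.07447691,   0.        , 255.41084164],
       [  0.        , 297.07447691, 192.77775235],
       [  0.        ,   0.        ,   1.        ]]), 'mount': array([[ 9.99999412e-01,  1.99839233e-04, -1.06627604e-03,
         7.06021605e-04],
       [ 4.89927624e-05,  9.73564797e-01,  2.28410998e-01,
        -6.59182446e-02],
       [ 1.08373430e-03, -2.28410916e-01,  9.73564214e-01,
         2.01276715e-02],
       [ 0.00000000e+00,  0.00000000e+00,  0.00000000e+00,
         1.00000000e+00]])}
```

View pics/scene0.png

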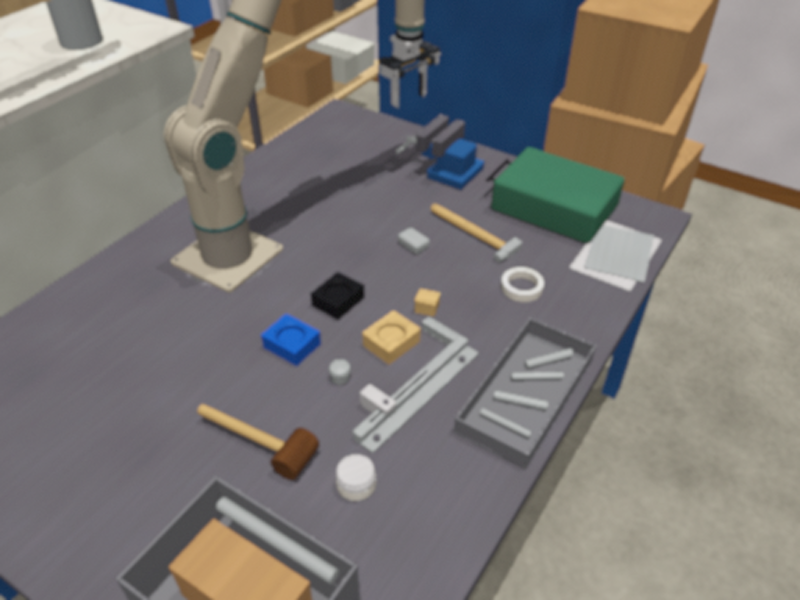

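View pics/top0.png

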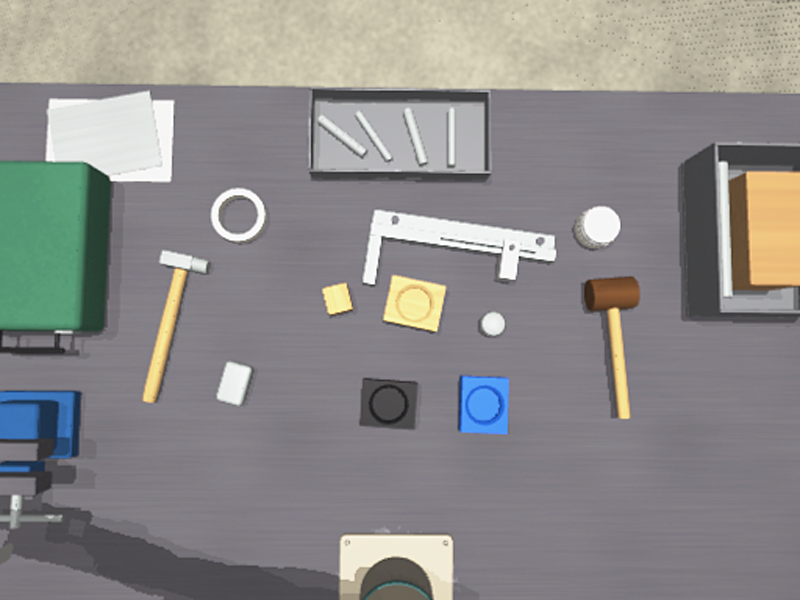

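Top view (800×600): the beech block with the hollow is at (414,303), with a black look-alike at (388,404), a blue one at (484,405) and the off-cut without a hollow at (338,298). The beech one with the hollow, between the short fence (372,262) and the keeper (509,262), fits the description. I'll confirm it in a crop.

```bash
python3 - <<'E'
import numpy as np,cv2
im=np.load("top0.npy")
c=im[125:225,195:365]; cv2.imwrite("pics/crop0.png",cv2.resize(c[:,:,::-1],None,fx=4.7,fy=4.7,interpolation=cv2.INTER_CUBIC))
E
```

```text
(no output)
```

View pics/crop0.png

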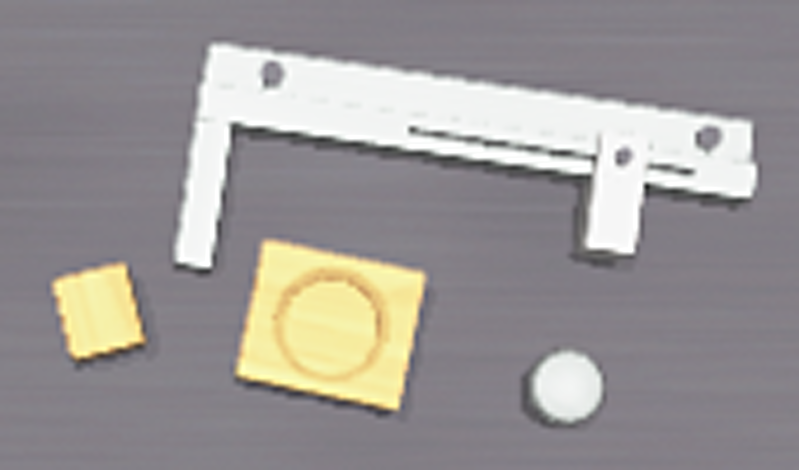

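The crop confirms it: the beech block with the hollow spans crop (235–425, 240–410). The stop's inner corner is at about crop (232,122), the keeper at (615,205), the stake at (566,386) and the off-cut at (98,312). Next I'll measure them.

```bash
cat > h.py <<'E'
import numpy as np,cv2
from scipy.spatial.transform import Rotation as Ro
from rig import vision
def cast(cal,p,z):
    p=np.atleast_2d(np.float64(p)); K,R,t=cal["K"],cal["R"],cal["t"]
    d=np.c_[p,np.ones(len(p))]@np.linalg.inv(K).T@R   # R^T d
    o=-R.T@t
    s=(z-o[2])/d[:,2]; return (o+s[:,None]*d)[:,:2]
def blobs(m,amin=60):
    cs,_=cv2.findContours(m.astype(np.uint8),cv2.RETR_EXTERNAL,cv2.CHAIN_APPROX_NONE)
    return [c[:,0,:] for c in cs if cv2.contourArea(c)>amin]
def block(im,cal,box=(190,120,370,235)):
    hsv=cv2.cvtColor(im,cv2.COLOR_RGB2HSV); m=cv2.inRange(hsv,(12,60,150),(32,255,255))
    k=np.zeros_like(m); x0,y0,x1,y1=box; k[y0:y1,x0:x1]=m[y0:y1,x0:x1]
    out=[]
    for c in blobs(k):
        w=cast(cal,c,0.041).astype(np.float32)
        (cx,cy),(a,b),ang=cv2.minAreaRect(w*1000)
        out.append((cx,cy,a,b,ang,c.mean(0)))
    return out
E
python3 - <<'E'
from h import *
im=np.load("top0.npy"); cal=vision.calibration("top")
for b in block(im,cal): print(b)
g=im.astype(int); hsv=cv2.cvtColor(im,cv2.COLOR_RGB2HSV)
m=((hsv[...,1]<30)&(hsv[...,2]>190)); k=np.zeros_like(m); k[130:215,225:365]=m[130:215,225:365]
for c in blobs(k):
    print(len(c),c.min(0),c.max(0))
    if np.ptp(c[:,0])<30:
        w=cast(cal,c,0.043); print("stake",w.mean(0),np.ptp(w,axis=0))
# inner edges: bottom edge of white mask per column, short: right edge per row
k[:,:]=k; 
ys=lambda x:np.nonzero(k[130:195,x])[0].max()+130
cols=[x for x in range(248,318)]; P=np.array([[x,ys(x)+.5] for x in cols])
rows=range(155,178); Q=np.array([[max(x for x in range(230,262) if k[y,x])+.5,y] for y in rows])
def line(W):
    vx,vy,x,y=cv2.fitLine(np.float32(W),cv2.DIST_HUBER,0,.001,.001).ravel(); return np.array([x,y]),np.array([vx,vy])
a,u=line(cast(cal,P,.028)); b,v=line(cast(cal,Q,.028))
print("long",a,u,np.degrees(np.arctan2(u[1],u[0])),"short",b,v,np.degrees(np.arctan2(v[1],v[0])))
s=np.linalg.solve(np.c_[u,-v],b-a); O=a+s[0]*u; print("corner",O)
if u[1]<0:u=-u
ey=u; ex=np.array([u[1],-u[0]]); print("ex",ex,"ey",ey,"yaw",np.degrees(np.arctan2(ex[1],ex[0])))
np.savez("stop.npz",O=O,ex=ex,ey=ey)
f=lambda w:np.c_[(w-O)@ex,(w-O)@ey]*1000
# keeper corners at crop px
c=np.array([[590,248],[634,254],[642,188],[597,180]])/4.7+[195,125]
print("keeper",f(cast(cal,c,.045)))
for bb in block(im,cal): print("blk stop",f(np.array([[bb[0],bb[1]]])/1000))
c=np.array([[52,281],[126,264],[145,344],[75,360]])/4.7+[195,125]; print("off",f(cast(cal,c,.04)))
c=np.array([[566,386]])/4.7+[195,125]; print("stake",f(cast(cal,c,.04)))
c=np.array([[752,198],[212,268]])/4.7+[195,125]; print("fence ends",f(cast(cal,c,.028)))
c=np.array([[388,404],[484,405]])*.64; print("fakes",f(cast(cal,c,.04)))
c=np.array([[598,227]])*.64; print("tin",f(cast(cal,c,.05)))
c=np.array([[612,293],[585,300],[612,310]])*.64; print("mallet",f(cast(cal,c,.06)))
E
```

```text
(533.7387084960938, 111.68976593017578, 51.02764892578125, 46.50436019897461, 14.813172340393066, array([215.54098361, 190.60655738]))
(526.9174194335938, -30.526973724365234, 102.84553527832031, 86.74698638916016, 78.656005859375, array([264.7804878 , 193.60162602]))
39 [309 200] [322 214]
stake [ 0.48991659 -0.1752051 ] [0.04008478 0.03732069]
350 [232 134] [355 181]
long [ 0.63847387 -0.07452488] [0.13601907 0.9907062 ] 82.18244 short [0.6086316  0.03695054] [ 0.9916898  -0.12865183] -7.3916936
corner [0.65298885 0.03119607]
ex [ 0.9907062  -0.13601907] ey [0.13601907 0.9907062 ] yaw -7.8175516
keeper [[ -48.83011556 -230.1224851 ]
 [ -48.5395345  -257.28347189]
 [  -7.44857753 -256.89312832]
 [  -6.60608422 -228.88164522]]
blk stop [[-129.09053321   63.52530837]]
blk stop [[-116.50423852  -78.29752348]]
off [[-116.4674576    92.23349063]
 [ -99.53951484   49.13991144]
 [-146.30964353   30.28673109]
 [-162.16421666   70.94795898]]
stake [[-134.27968359 -227.57754428]]
fence ends [[  -0.4919707  -329.09272111]
 [ -93.0624402    -2.83247761]]
fakes [[-306.38240533  -58.35530235]
 [-283.10986789 -231.15290895]]
tin [[  70.31130233 -394.85333281]]
mallet [[ -48.95464742 -431.16155474]
 [ -68.78857272 -384.01543514]
 [ -79.65694745 -434.76193661]]
```

Checks against the given sizes: the block measures 103×87 mm, the fence ends come out at y −329 and x −93 mm, and the keeper is at about 0. All agree. The block sits at stop (−116, −78) mm, turned −3.5° relative to the stop. The plan is to push its near face with two spread fingers, jaws along the stop's y. Next I'll work out the shifts.

```bash
cat >> h.py <<'E'
from rig import bot
S=np.load("stop.npz")
def state():
    o=bot.get_obs(); d=o["ee_pos"][:2]-S["O"]; R=Ro.from_quat(o["eef_rot"])
    x=R.as_matrix()[:,0]; 
    print("t %.2f stop x %.1f y %.1f tipz %.1f"%(o["clock"],d@S["ex"]*1e3,d@S["ey"]*1e3,o["ee_pos"][2]*1e3-199),"F",o["ft_force"].round(1),"gap",round(o["finger_gap"]*1e3,1),"tilt z",R.as_matrix()[:,2].round(3))
    yawneed=np.degrees(np.arctan2(S["ey"][1],S["ey"][0])-np.arctan2(x[1],x[0])); print("turn z units",-yawneed/8)
    return o,R
def go(x,y,tipz):
    o,R=state(); w=np.r_[S["O"]+x/1e3*S["ex"]+y/1e3*S["ey"],tipz/1e3+.199]
    Rt=Ro.from_matrix(np.c_[np.r_[S["ey"],0],np.r_[S["ex"],0],[0,0,-1]])
    print("world",w,"delta units, present axes",(R.inv().apply(w-o["ee_pos"])/.06).round(2),"| squared axes",(Rt.inv().apply(w-o["ee_pos"])/.06).round(2))
E
python3 -c "
from h import *
go(-195,-78,120)"
```

```text
t 0.10 stop x -579.5 y 527.0 tipz 204.9 F [-0.2 -0.1  0.8] gap 94.1 tilt z [-0.    -0.002 -1.   ]
turn z units -0.6977292870801417
world [ 0.44919166 -0.01955529  0.319     ] delta units, present axes [-9.41  7.36  1.43] | squared axes [-10.08   6.41   1.41]
```

```bash
python3 -m jog '[[60,[0,0,0],[0,0,-0.7]],[60,[-0.3,0.9,0],[0,0,0]],[60,[-0.3,0.9,0],[0,0,0]],[60,[-0.5,0.8,0],[0,0,0]],[60,[-0.6,0.7,0],[0,0,0]],[60,[-0.7,0.6,0],[0,0,0]],[60,[-0.8,0.5,0],[0,0,0]],[60,[-0.8,0.5,0],[0,0,0]]]'; python3 -c "
from h import *
go(-195,-78,120)"
```

```text
clock: 1.1
ee_pos: [0.4099, 0.3528, 0.4043]
eef_rot: [0.754, 0.657, -0.0, 0.0]
ft_force: [0.8, 0.5, -0.9]
finger_gap: 0.06
t 1.10 stop x -284.6 y 285.6 tipz 205.3 F [ 0.8  0.5 -0.9] gap 60.0 tilt z [-0. -0. -1.]
turn z units 0.0014585220750919737
world [ 0.44919166 -0.01955529  0.319     ] delta units, present axes [-6.06  1.49  1.43] | squared axes [-6.06  1.49  1.42]
```

```bash
python3 -m jog '[[60,[-0.9,0.3,0],[0,0,0]],[60,[-0.9,0.3,0.2],[0,0,0]],[60,[-0.9,0.2,0.2],[0,0,0]],[60,[-0.9,0.2,0.2],[0,0,0]],[60,[-0.9,0.2,0.2],[0,0,0]],[60,[-0.9,0.2,0.3],[0,0,0]],[60,[-0.6,0.1,0.3],[0,0,0]],[60,[0,0,0],[0,0,0]]]'; python3 - <<'E'
from h import *
go(-195,-78,12)
go(-195,-78,45)
o=bot.get_obs(); im=vision.snapshot("wrist"); cv2.imwrite("pics/w1.png",im[:,:,::-1])
im=vision.snapshot("top"); cv2.imwrite("pics/t1.png",cv2.resize(im[110:240,180:370,::-1],None,fx=4,fy=4,interpolation=2))
E
```

```text
clock: 2.1
ee_pos: [0.4489, -0.0172, 0.3195]
eef_rot: [0.756, 0.655, -0.002, -0.001]
ft_force: [0.5, 1.0, 0.2]
finger_gap: 0.06
t 2.10 stop x -195.6 y -75.7 tipz 120.5 F [0.5 1.  0.2] gap 60.0 tilt z [-0.003 -0.001 -1.   ]
turn z units -0.04147111296468119
world [ 0.44919166 -0.01955529  0.211     ] delta units, present axes [-0.04  0.02  1.81] | squared axes [-0.04  0.01  1.81]
t 2.10 stop x -195.6 y -75.7 tipz 120.5 F [0.5 1.  0.2] gap 60.0 tilt z [-0.003 -0.001 -1.   ]
turn z units -0.04147111296468119
world [ 0.44919166 -0.01955529  0.244     ] delta units, present axes [-0.04  0.01  1.26] | squared axes [-0.04  0.01  1.26]
```

View pics/w1.png

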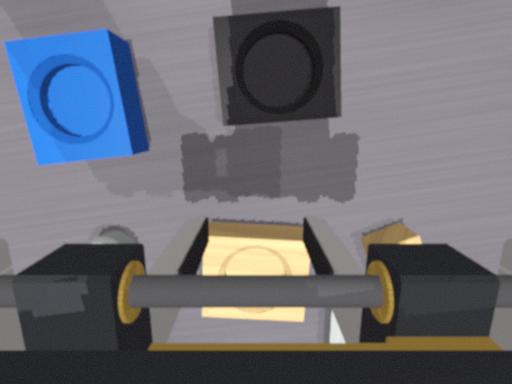

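The wrist view shows the block centred (cols 202–308, near edge about row 222), with the fingertips at (207,220) and (305,220) just short of it. The black and blue look-alikes are well clear at rows below 165. I'll descend and then push.

```bash
python3 -m jog '[[60,[0,0,0.7],[0,0,0]],[60,[0,0,0.7],[0,0,0]],[60,[0,0,0.4],[0,0,0]],[60,[0,0.15,0],[0,0,0]],[60,[0,0.2,0],[0,0,0]],[60,[0,0,0],[0,0,0]]]'; python3 - <<'E'
from h import *
go(-92,-78,12)
im=vision.snapshot("top"); cal=vision.calibration("top"); cv2.imwrite("pics/t2.png",cv2.resize(im[110:240,180:370,::-1],None,fx=4,fy=4,interpolation=2))
E
```

```text
clock: 2.95
ee_pos: [0.4733, -0.0169, 0.2146]
eef_rot: [0.753, 0.657, 0.001, 0.001]
ft_force: [-0.5, 0.8, 0.4]
finger_gap: 0.0602
t 2.95 stop x -171.5 y -72.1 tipz 15.6 F [-0.5  0.8  0.4] gap 60.2 tilt z [ 0.004  0.    -1.   ]
turn z units 0.0041435995807057036
world [ 0.55123436 -0.03356526  0.211     ] delta units, present axes [-0.1   1.32  0.07] | squared axes [-0.1   1.32  0.06]
```

View pics/t2.png

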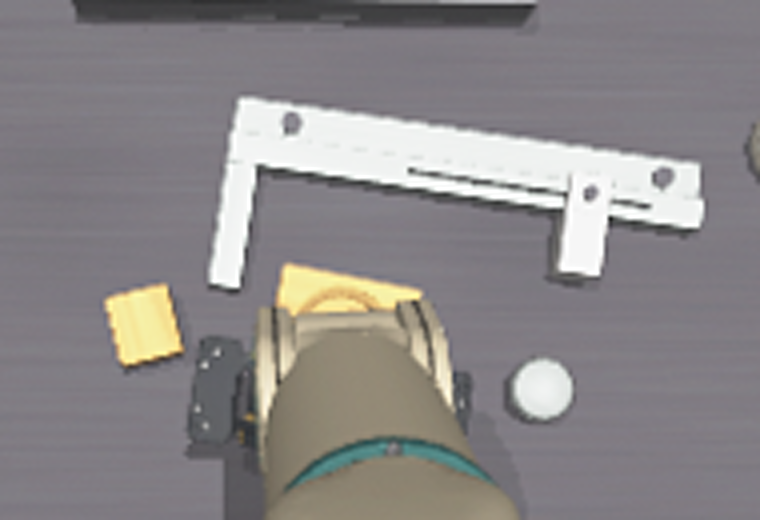

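The view shows the block's far edge unmoved (280,265)–(420,290), and the fingers about 5 mm short of it. Off-cut and stake are clear. I'll push in small rows.

```bash
python3 -m jog '[[60,[-0.08,0.1,0.05],[0,0,0]],[60,[0,0.15,0],[0,0,0]],[60,[0,0.15,0],[0,0,0]],[60,[0,0.15,0],[0,0,0]],[60,[0,0.15,0],[0,0,0]],[60,[0,0.15,0],[0,0,0]],[60,[0,0.15,0],[0,0,0]],[60,[0,0,0],[0,0,0]]]'; python3 - <<'E'
from h import *
go(-92,-78,12)
im=vision.snapshot("top"); cal=vision.calibration("top"); cv2.imwrite("pics/t3.png",cv2.resize(im[110:240,180:370,::-1],None,fx=4,fy=4,interpolation=2))
E
```

```text
clock: 4.0
ee_pos: [0.5313, -0.0302, 0.2103]
eef_rot: [0.754, 0.657, 0.0, 0.0]
ft_force: [-0.8, -0.5, -1.2]
finger_gap: 0.0602
t 4.00 stop x -112.2 y -77.3 tipz 11.3 F [-0.8 -0.5 -1.2] gap 60.2 tilt z [ 0.001 -0.    -1.   ]
turn z units 0.0008948389221667201
world [ 0.55123436 -0.03356526  0.211     ] delta units, present axes [-0.01  0.34 -0.01] | squared axes [-0.01  0.34 -0.01]
```

View pics/t3.png

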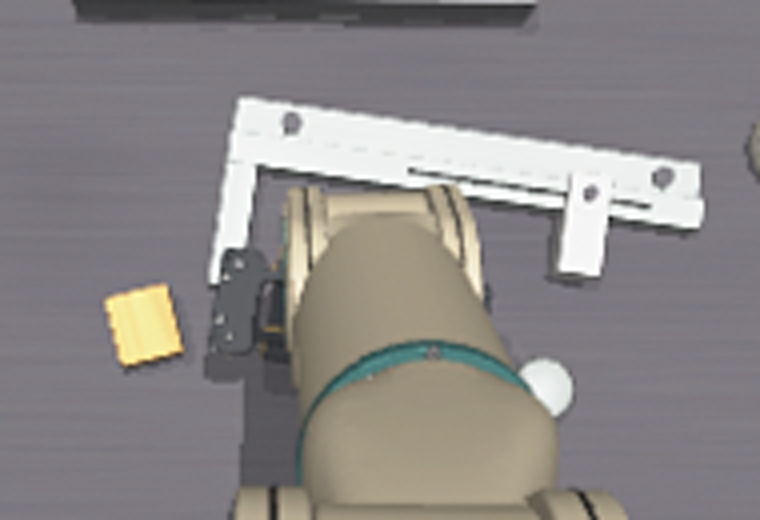

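The arm now hides the block from above, so I'll go on by force: 0.34 units (20 mm) remain to the estimated contact.

```bash
python3 -m jog '[[60,[0,0.1,0],[0,0,0]],[60,[0,0.1,0],[0,0,0]],[60,[0,0.05,0],[0,0,0]],[60,[0,0.05,0],[0,0,0]],[60,[0,0,0],[0,0,0]]]'; python3 - <<'E'
from h import *
go(-92,-78,12)
im=vision.snapshot("scene"); cv2.imwrite("pics/s4.png",cv2.resize(im[170:310,190:340,::-1],None,fx=4,fy=4,interpolation=2))
E
```

```text
clock: 4.68
ee_pos: [0.5483, -0.0325, 0.2102]
eef_rot: [0.754, 0.657, -0.0, -0.0]
ft_force: [-0.5, 0.8, 0.5]
finger_gap: 0.0598
t 4.67 stop x -95.1 y -77.3 tipz 11.2 F [-0.5  0.8  0.5] gap 59.8 tilt z [-0.001  0.    -1.   ]
turn z units 0.0021124287729877775
world [ 0.55123436 -0.03356526  0.211     ] delta units, present axes [-0.01  0.05 -0.01] | squared axes [-0.01  0.05 -0.01]
```

View pics/s4.png

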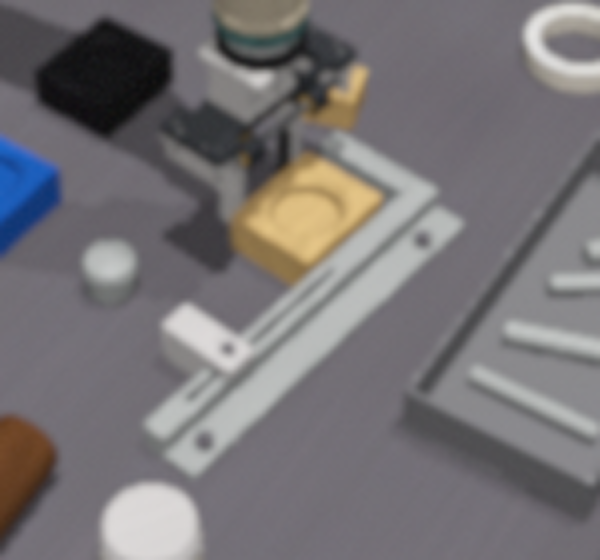

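The scene view shows the block at (305,215) in the crop, almost at the long fence, with the keeper at (205,340) untouched. I'll make small pushes until the force rises.

```bash
python3 -m jog '[[60,[0,0.03,0],[0,0,0]],[60,[0,0.02,0],[0,0,0]],[60,[0,0,0],[0,0,0]]]';python3 -m jog '[[60,[0,0.03,0],[0,0,0]],[60,[0,0,0],[0,0,0]]]';python3 -c "
from h import *
go(-92,-78,12)"
```

```text
clock: 5.1
ee_pos: [0.5508, -0.0328, 0.2102]
eef_rot: [0.754, 0.657, -0.001, -0.001]
ft_force: [-1.6, 0.1, 0.6]
finger_gap: 0.06
clock: 5.35
ee_pos: [0.5515, -0.0329, 0.21]
eef_rot: [0.754, 0.657, -0.002, -0.002]
ft_force: [-5.1, 0.8, 3.9]
finger_gap: 0.0603
t 5.35 stop x -91.9 y -77.3 tipz 11.0 F [-5.1  0.8  3.9] gap 60.3 tilt z [-0.005  0.    -1.   ]
turn z units 0.0033462810145603347
world [ 0.55123436 -0.03356526  0.211     ] delta units, present axes [-0.01 -0.   -0.02] | squared axes [-0.01 -0.   -0.02]
```

Contact came where expected (−92 mm) and the force is rising. One more squeeze, then I'll back off and look.

```bash
python3 -m jog '[[60,[0,0.04,0],[0,0,0]],[60,[0,0.03,0],[0,0,0]],[60,[0,0,0],[0,0,0]],[60,[0,0,0],[0,0,0]]]';python3 -m jog '[[60,[0,-0.2,0],[0,0,0]],[60,[0,-0.5,0],[0,0,0]],[60,[0,-0.3,-0.8],[0,0,0]],[60,[0,0,-0.9],[0,0,0]],[0,[-0.5,-0.8,0],[0,0,0]],[0,[-0.6,-0.8,0],[0,0,0]],[0,[-0.6,-0.8,0],[0,0,0]],[0,[0,0,0],[0,0,0]]]';python3 - <<'E'
from h import *
go(-24.5,-295,100)
im=vision.snapshot("top"); cal=vision.calibration("top"); cv2.imwrite("pics/t5.png",cv2.resize(im[110:240,180:370,::-1],None,fx=4,fy=4,interpolation=2))
for b in block(im,cal):print(b,np.array([np.r_[b[0],b[1]]/1e3-S["O"]])@np.c_[S["ex"],S["ey"]])
E
```

```text
clock: 5.85
ee_pos: [0.5529, -0.0331, 0.2096]
eef_rot: [0.753, 0.657, -0.005, -0.005]
ft_force: [-12.1, 2.6, 7.6]
finger_gap: 0.0601
clock: 6.85
ee_pos: [0.3376, -0.1087, 0.3128]
eef_rot: [0.755, 0.655, -0.001, -0.001]
ft_force: [1.2, 0.2, 0.4]
finger_gap: 0.0236
t 6.85 stop x -293.4 y -181.5 tipz 113.8 F [1.2 0.2 0.4] gap 23.6 tilt z [-0.003 -0.001 -1.   ]
turn z units -0.03937058917226741
world [ 0.5885909  -0.25772977  0.299     ] delta units, present axes [-1.87  4.49  0.22] | squared axes [-1.89  4.48  0.23]
(533.7387084960938, 111.68976593017578, 51.02764892578125, 46.50436019897461, 14.813172340393066, array([215.54098361, 190.60655738])) [[-0.12909053  0.06352531]]
(599.7950439453125, -39.39065933227539, 102.1917724609375, 84.42933654785156, 82.0776596069336, array([268.05737705, 168.1557377 ])) [[-0.04309829 -0.07716609]]
```

View pics/t5.png

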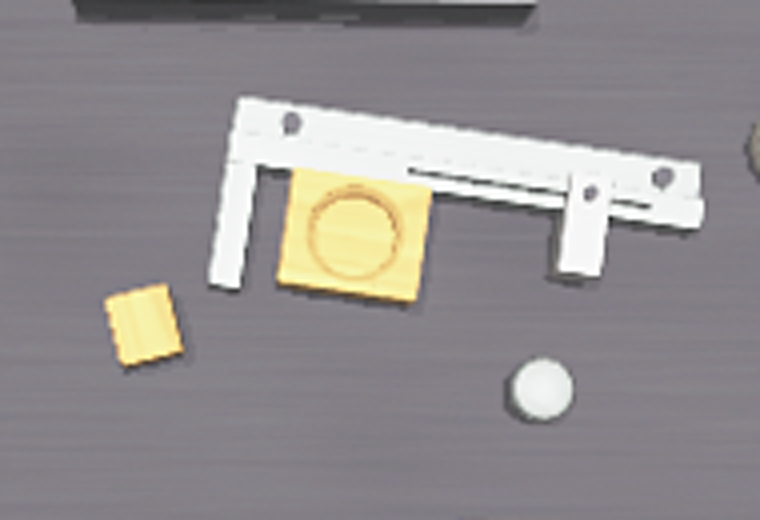

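The block lies at stop x −43 mm, y −77 mm, 0.1° off square, so it is flat against the long fence. The off-cut (145,325) and stake (543,388) are unmoved. Now I'll move to behind the keeper.

```bash
python3 -m jog '[[0,[-0.4,0.9,0],[0,0,0]],[0,[-0.4,0.9,0],[0,0,0]],[0,[-0.4,0.9,0],[0,0,0]],[0,[-0.4,0.9,0],[0,0,0]],[0,[-0.3,0.88,0],[0,0,0]],[0,[0,0,0],[0,0,0]]]';python3 - <<'E'
from h import *
go(-25,-295,13)
im=vision.snapshot("wrist"); cv2.imwrite("pics/w6.png",im[:,:,::-1])
E
```

```text
clock: 7.65
ee_pos: [0.5965, -0.2573, 0.3118]
eef_rot: [0.753, 0.658, 0.001, 0.002]
ft_force: [-0.8, 1.0, 0.6]
finger_gap: 0.0004
t 7.65 stop x -16.8 y -293.5 tipz 112.8 F [-0.8  1.   0.6] gap 0.4 tilt z [ 0.005 -0.002 -1.   ]
turn z units 0.007067212286644004
world [ 0.5880956  -0.25766176  0.212     ] delta units, present axes [-0.02 -0.15  1.66] | squared axes [-0.03 -0.14  1.66]
```

View pics/w6.png

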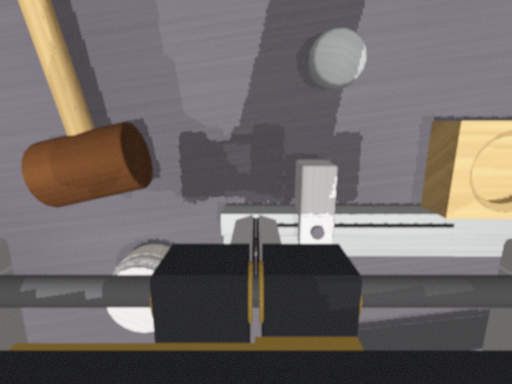

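The wrist view shows the closed fingertips at (256,220), left of the keeper (300–335, 160–240). Mallet and tin are at lower left, below gripper height. I'll correct x and then descend in part.

```bash
python3 -m jog '[[0,[0,-0.13,0.2],[0,0,0]],[0,[0,0,0.6],[0,0,0]],[0,[0,0,0],[0,0,0]],[0,[0,0,0],[0,0,0]]]';python3 -c "
from h import *
go(-25,-293,13)"
```

```text
clock: 8.2
ee_pos: [0.5838, -0.255, 0.2649]
eef_rot: [0.753, 0.658, -0.0, -0.0]
ft_force: [0.3, 0.0, 0.7]
finger_gap: 0.0004
t 8.20 stop x -29.6 y -292.9 tipz 65.9 F [0.3 0.  0.7] gap 0.4 tilt z [-0.001  0.    -1.   ]
turn z units 0.005681380233359334
world [ 0.58836764 -0.25568038  0.212     ] delta units, present axes [-0.    0.08  0.88] | squared axes [-0.    0.08  0.88]
```

```bash
python3 -m jog '[[0,[0,0.08,0],[0,0,0]],[0,[0,0,0.5],[0,0,0]],[0,[0,0,0.38],[0,0,0]],[0,[0,0,0],[0,0,0]]]';python3 -m jog '[[0,[0.1,0,0],[0,0,0]],[0,[0.1,0,0],[0,0,0]],[0,[0.1,0,0],[0,0,0]],[0,[0.1,0,0],[0,0,0]],[0,[0.1,0,0],[0,0,0]],[0,[0,0,0],[0,0,0]]]';python3 - <<'E'
from h import *
go(-25,-142.5,13)
im=vision.snapshot("top"); cv2.imwrite("pics/t7.png",cv2.resize(im[110:240,180:370,::-1],None,fx=4,fy=4,interpolation=2))
im=vision.snapshot("scene"); cv2.imwrite("pics/s7.png",cv2.resize(im[170:310,190:340,::-1],None,fx=4,fy=4,interpolation=2))
E
```

```text
clock: 8.7
ee_pos: [0.5886, -0.2558, 0.2107]
eef_rot: [0.754, 0.657, -0.001, -0.001]
ft_force: [0.1, 0.1, -0.3]
finger_gap: 0.0005
clock: 9.45
ee_pos: [0.593, -0.2258, 0.2115]
eef_rot: [0.753, 0.658, -0.0, -0.0]
ft_force: [-0.4, 0.9, 0.1]
finger_gap: -0.0001
t 9.45 stop x -24.5 y -262.8 tipz 12.5 F [-0.4  0.9  0.1] gap -0.1 tilt z [-0.001  0.    -1.   ]
turn z units 0.00628485732950844
world [ 0.6088385  -0.10657908  0.212     ] delta units, present axes [ 2.   -0.01 -0.01] | squared axes [ 2.   -0.01 -0.01]
```

View pics/s7.png

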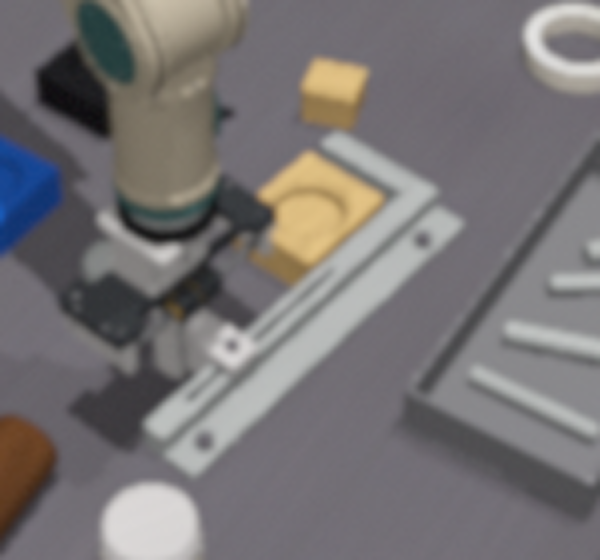

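The fingers are at the keeper's back face (scene crop, about (190,340)) and x is −24.5 mm as wanted. I'll push on.

```bash
python3 -m jog '[[0,[0.15,0,0],[0,0,0]],[0,[0.15,0,0],[0,0,0]],[0,[0.15,0,0],[0,0,0]],[0,[0.15,0,0],[0,0,0]],[0,[0.15,0,0],[0,0,0]],[0,[0.15,0,0],[0,0,0]],[0,[0.1,0,0],[0,0,0]],[0,[0.1,0,0],[0,0,0]],[0,[0.1,0,0],[0,0,0]],[0,[0,0,0],[0,0,0]]]';python3 - <<'E'
from h import *
go(-25,-142.5,13)
im=vision.snapshot("scene"); cv2.imwrite("pics/s8.png",cv2.resize(im[170:310,190:340,::-1],None,fx=4,fy=4,interpolation=2))
E
```

```text
clock: 10.8
ee_pos: [0.6029, -0.1538, 0.2114]
eef_rot: [0.753, 0.658, -0.0, -0.001]
ft_force: [0.6, 0.5, 0.5]
finger_gap: 0.0006
t 10.80 stop x -24.5 y -190.1 tipz 12.4 F [0.6 0.5 0.5] gap 0.6 tilt z [-0.001  0.001 -1.   ]
turn z units 0.009202481168802013
world [ 0.6088385  -0.10657908  0.212     ] delta units, present axes [ 0.79 -0.01 -0.01] | squared axes [ 0.79 -0.01 -0.01]
```

View pics/s8.png

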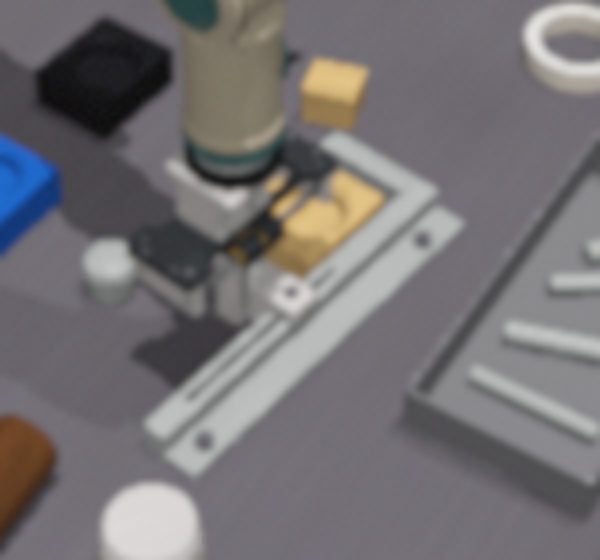

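The keeper has slid up to (290,293) in the crop and is close to the block. I'll continue more slowly.

```bash
python3 -m jog '[[0,[0.07,0,0],[0,0,0]],[0,[0.07,0,0],[0,0,0]],[0,[0.07,0,0],[0,0,0]],[0,[0.07,0,0],[0,0,0]],[0,[0.07,0,0],[0,0,0]],[0,[0.07,0,0],[0,0,0]],[0,[0.07,0,0],[0,0,0]],[0,[0.07,0,0],[0,0,0]],[0,[0,0,0],[0,0,0]]]';python3 - <<'E'
from h import *
go(-25,-142.5,13)
im=vision.snapshot("scene"); cv2.imwrite("pics/s9.png",cv2.resize(im[170:310,190:340,::-1],None,fx=4,fy=4,interpolation=2))
E
```

```text
clock: 11.98
ee_pos: [0.6074, -0.121, 0.2114]
eef_rot: [0.753, 0.658, -0.0, -0.001]
ft_force: [0.4, -2.9, 1.2]
finger_gap: 0.0006
t 11.97 stop x -24.5 y -157.0 tipz 12.4 F [ 0.4 -2.9  1.2] gap 0.6 tilt z [-0.001  0.001 -1.   ]
turn z units 0.007087140349966208
world [ 0.6088385  -0.10657908  0.212     ] delta units, present axes [ 0.24 -0.01 -0.01] | squared axes [ 0.24 -0.01 -0.01]
```

View pics/s9.png

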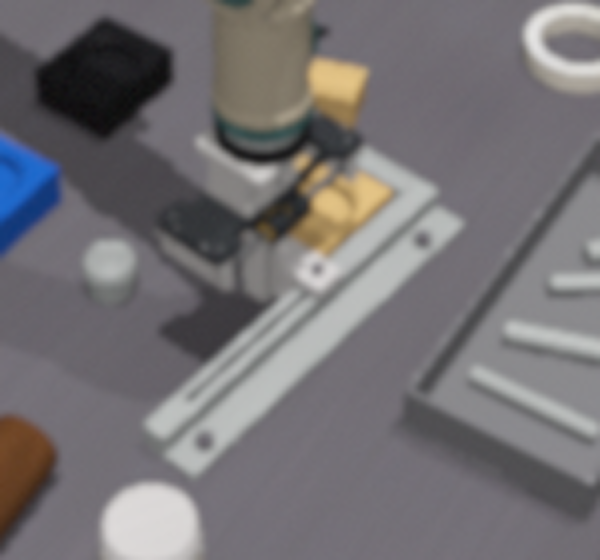

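The keeper at (317,270) is now pushing the block, with −2.9 N on the tool. I'll creep to the end.

```bash
python3 -m jog '[[0,[0.04,0,0],[0,0,0]],[0,[0.04,0,0],[0,0,0]],[0,[0.04,0,0],[0,0,0]],[0,[0.03,0,0],[0,0,0]],[0,[0,0,0],[0,0,0]]]';python3 -m jog '[[0,[0.03,0,0],[0,0,0]],[0,[0,0,0],[0,0,0]]]'; python3 -m jog '[[0,[0.03,0,0],[0,0,0]],[0,[0,0,0],[0,0,0]]]';python3 -c "
from h import *
go(-25,-142.5,13)"
```

```text
clock: 12.65
ee_pos: [0.6084, -0.1123, 0.2113]
eef_rot: [0.753, 0.658, -0.0, -0.001]
ft_force: [0.2, -1.8, 0.6]
finger_gap: 0.0002
clock: 12.9
ee_pos: [0.6086, -0.1109, 0.2113]
eef_rot: [0.754, 0.657, -0.001, -0.001]
ft_force: [0.1, -2.9, 0.9]
finger_gap: 0.0008
clock: 13.15
ee_pos: [0.6088, -0.109, 0.2113]
eef_rot: [0.753, 0.657, -0.001, -0.001]
ft_force: [0.3, -2.5, 0.0]
finger_gap: 0.0002
t 13.15 stop x -24.7 y -144.9 tipz 12.3 F [ 0.3 -2.5  0. ] gap 0.2 tilt z [-0.002  0.    -1.   ]
turn z units 0.00393797891440347
world [ 0.6088385  -0.10657908  0.212     ] delta units, present axes [ 0.04 -0.01 -0.01] | squared axes [ 0.04 -0.01 -0.01]
```

```bash
python3 -m jog '[[0,[0.03,0,0],[0,0,0]],[0,[0,0,0],[0,0,0]]]';python3 -m jog '[[0,[0.03,0,0],[0,0,0]],[0,[0,0,0],[0,0,0]]]'; python3 -m jog '[[0,[0.03,0,0],[0,0,0]],[0,[0,0,0],[0,0,0]]]';python3 -c "
from h import *
go(-25,-142.5,13)"
```

```text
clock: 13.4
ee_pos: [0.6091, -0.1072, 0.2113]
eef_rot: [0.753, 0.657, -0.001, -0.001]
ft_force: [-0.4, -2.4, 0.5]
finger_gap: 0.0004
clock: 13.65
ee_pos: [0.6093, -0.1054, 0.2113]
eef_rot: [0.753, 0.657, -0.0, -0.001]
ft_force: [0.1, -2.8, -0.6]
finger_gap: 0.0004
clock: 13.9
ee_pos: [0.6094, -0.1048, 0.2113]
eef_rot: [0.754, 0.657, -0.001, -0.0]
ft_force: [-0.9, -5.7, 0.2]
finger_gap: 0.0006
t 13.90 stop x -24.7 y -140.7 tipz 12.3 F [-0.9 -5.7  0.2] gap 0.6 tilt z [-0.002 -0.001 -1.   ]
turn z units -0.00223616135005186
world [ 0.6088385  -0.10657908  0.212     ] delta units, present axes [-0.03 -0.   -0.01] | squared axes [-0.03 -0.   -0.01]
```

The force is stepping up at y −140.7 mm, where a seated keeper was expected (−142 or so). I'll squeeze a little more, hold, then back away and look.

```bash
python3 -m jog '[[0,[0.03,0,0],[0,0,0]],[0,[0.03,0,0],[0,0,0]],[0,[0,0,0],[0,0,0]],[0,[0,0,0],[0,0,0]]]';python3 -c "
from h import *
state()"; python3 -m jog '[[0,[-0.2,0,0],[0,0,0]],[0,[-0.5,0,0],[0,0,0]],[0,[-0.4,0,0],[0,0,0]],[0,[0,0,-0.8],[0,0,0]],[0,[0,0,-0.9],[0,0,0]],[0,[0,-0.9,0],[0,0,0]],[0,[0,-0.9,0],[0,0,0]],[0,[0,-0.9,0],[0,0,0]],[0,[0,-0.9,0],[0,0,0]],[0,[0,0,0],[0,0,0]]]';python3 - <<'E'
from h import *
state()
im=vision.snapshot("top"); cal=vision.calibration("top"); np.save("top9.npy",im); cv2.imwrite("pics/t9.png",cv2.resize(im[125:225,195:365,::-1],None,fx=4.7,fy=4.7,interpolation=2))
for b in block(im,cal):print(b,np.array([np.r_[b[0],b[1]]/1e3-S["O"]])@np.c_[S["ex"],S["ey"]])
im=vision.snapshot("scene"); cv2.imwrite("pics/s10.png",cv2.resize(im[170:310,190:340,::-1],None,fx=4,fy=4,interpolation=2))
E
```

```text
clock: 14.4
ee_pos: [0.6095, -0.1041, 0.2114]
eef_rot: [0.754, 0.656, -0.003, 0.001]
ft_force: [-0.9, -11.3, 0.4]
finger_gap: 0.0003
t 14.40 stop x -24.7 y -140.0 tipz 12.4 F [ -0.9 -11.3   0.4] gap 0.3 tilt z [-0.002 -0.005 -1.   ]
turn z units -0.01620213314939425
clock: 15.65
ee_pos: [0.3831, -0.1349, 0.3136]
eef_rot: [0.753, 0.657, -0.002, -0.003]
ft_force: [1.3, -0.2, 0.1]
finger_gap: 0.0009
t 15.65 stop x -244.8 y -201.3 tipz 114.6 F [ 1.3 -0.2  0.1] gap 0.9 tilt z [-0.007  0.002 -1.   ]
turn z units 0.0040075103870874295
(533.7387084960938, 111.68976593017578, 51.02764892578125, 46.50436019897461, 14.813172340393066, array([215.54098361, 190.60655738])) [[-0.12909053  0.06352531]]
(603.50439453125, -13.03256607055664, 100.69086456298828, 84.33078002929688, 82.42355346679688, array([258.93442623, 166.99180328])) [[-0.04300862 -0.05054842]]
```

View pics/t9.png

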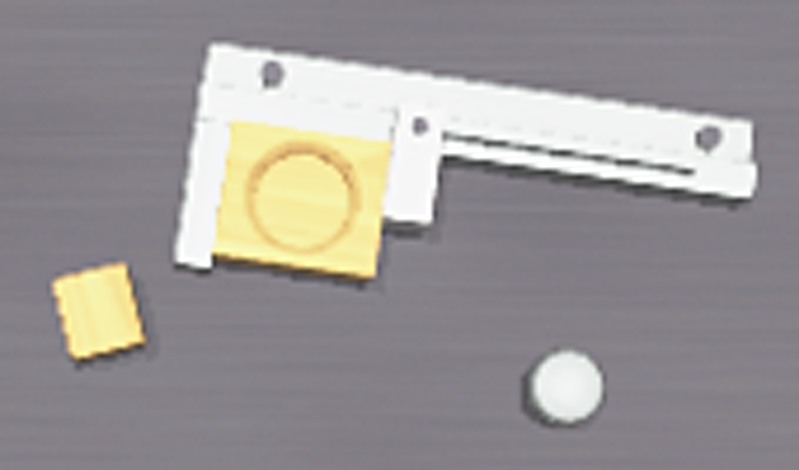

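View pics/s10.png

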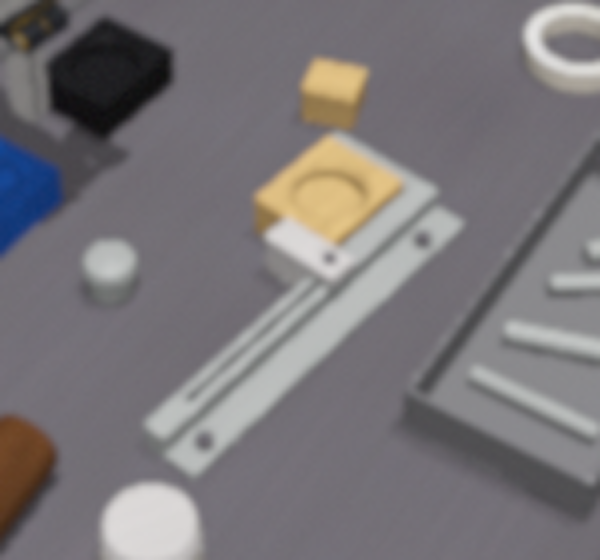

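Both views show the block seated in the corner at stop (−43.0, −50.5) mm, 0.2° off square, with the keeper against its side. The keeper's screw has moved from crop (624,155) to (420,125), about 129 mm. The off-cut and stake are unmoved and the gripper is clear, so I'll hand in.

```bash
python3 -m jog '[[0,[0,0,0],[0,0,0]],[0,[0,0,0],[0,0,0]]]'; python3 -c "
from rig import workorder
print(workorder.sign_off())"
```

```text
clock: 16.0
ee_pos: [0.3884, -0.1364, 0.3136]
eef_rot: [0.753, 0.658, -0.0, -0.0]
ft_force: [0.4, -1.7, 0.2]
finger_gap: 0.0007
the job is handed in; nothing more can be done
None
```

The block is seated in the corner with the keeper closed against it, and I handed the job in at 16.0 s; no verdict was reported. I pushed the block flat against the long fence with the two spread fingers (about 12 N at the end). Then I pushed the keeper along the fence with closed fingers until the force stepped up to about 11 N.

**Last checks:**
- **Block:** it measured x −43.0, y −50.5 mm in the stop's frame, against −42, −50 when seated. It was about 0.2° off square, which is inside the tolerance. The 1 mm difference in x is within the camera calibration.
- **Keeper:** the camera gave about 129 mm of travel by rough pixel scaling, assuming it started at about 0. In the top view it showed no gap to the block.
- **Bystanders:** the off-cut measured exactly where it started, and the stake looked unmoved in the pictures. I did not measure the dolly, hammer, mallet, tin and tape again, but the arm went nowhere near the dolly, hammer or tape and passed well above the mallet and tin.
- **Robot:** the gripper was raised clear of everything at hand-in.

No check failed. The only disagreement was a brief x overshoot of about 8 mm above the fence, which I corrected before descending.

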